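# Roll the pipette canister into its V cradle and push it home to the stop

### The arm

A 7-joint arm with a two-finger parallel gripper is mounted at the origin on the work surface. World frame = base frame: x ahead of the robot, y to its left, z up, the work surface at z = 0. Lengths are in m, angles in rad, forces in N, time in s.
With the tool pointing down it reaches from about 0.4 to 0.9 m from the base axis. Payload 5.5 kg.
Tool frame: the origin (TCP) lies midway between the tips of the shut fingers; the grasp point (between the pads) lies 19 mm behind it; z points along the fingers, y is the line along which they close (so a half turn about z gives the same grasp; the last joint's range is limited). The gripper opens to 92 mm and grips with 3 to 60 N. Pads are 19 mm wide; open, the fingers measure 130 mm over their backs; the gripper's body (75 mm by 190 mm) begins 47 mm behind the grasp point.
Start: joints at [-0.961, 0.501, -0.427, 1.55, 0.221, 1.138, -0.21], TCP at [0.221, 0.611, 0.205] pointing down, gripper open.
Joint ranges: [-2.88, 2.88], [-0.31, 2.03], [-1.54, 1.56], [0.2, 2.42], [-1.41, 4.55], [0.19, 2.02], [-2.57, 2.57]. Speed limits (rad/s): [2.57, 2.57, 3.14, 3.14, 3.14, 3.14, 3.14].

### API

Orientations are given as a unit quaternion [x, y, z, w].
In Python, from station import arm gives the robot as it stands.
- The arm moves only by the tool step_arm, never from a script. Its argument "commands" is one flat list of numbers, 7 for each row, row after row: the turn, a rotation vector about the world's x, y, z scaled (see below), then the shift along the world's x, y, z scaled (see below), then the gripper command: -1 is shut, 1 is fully open, values between are in proportion. A call has 1 to 8 rows; each row shifts and turns the commanded pose from where the row before left it; what a row does not reach is not made up. The controller multiplies each number of a shift by 0.3 m and each number of a turn by pi rad. A row lasts 1/8 s, in which the tool goes at most 62.5 mm and 10.7 degrees, less where a joint would pass 70% of its speed; a pose out of reach is approached as far as the arm can. A call with a number of a shift or a turn outside -1 to 1 is refused whole. A call with a gripper value outside its range is refused whole. The fingers move at their own pace and stop on an object; "grip_force" is the grip in N (left out, the last holds). Time passes only in rows, so rows that do not move let the fingers close. It gives the time, the measured TCP pose, the force, the opening and the grip force at its end, in the units of the state.
- arm.get_obs(): the state, without advancing time (a new reading comes with each control period).
- arm.get_image(name): name is "scene" or "top"; returns the picture (480x640x3 uint8, red, green, blue); there is no depth.
- arm.calibration(name): a dict with "fx", "fy", "cx", "cy" (pixels), "T" (4x4, takes a point from camera to world coordinates). Camera axes: x right, y up, looking along -z (the intrinsics and any distortion apply to the point x, -y, -z); pixel columns grow to the right and rows downward; lengths in m; the calibration is good to about 2 mm. A picture is of the moment at which its call begins. calibration takes no time and is no camera call.
- arm.finish_job(): hands the job in; it is judged then, once.
The state is a dict: "time_s": time; "joints": joint angles; "joint_vel": joint speeds; "effort": joint torques, N m; "position": TCP position; "orientation": TCP orientation; "contact_force": force on the tool from outside, world axes, zero at the start; "wrist_torque": the same for the moment, N m; "opening": opening from 0.0 (shut) to 1.0 (fully open); "grasp_force": force on a finger pad.
Only numpy, scipy, OpenCV 4.12 (cv2) and the standard library are available. Lean on these libraries where they do the work, as an engineer would, in place of code of your own. Each camera call takes 0.05 s, during which the arm holds its last target. There are 200 camera calls.

### The job

Roll the steel pipette canister that lies on the bench along by its side, over the ramp and into the V of the sheet-metal cradle; when it lies in the V, push it endwise along the V until its end touches the cradle's stop plate. Push it with the fingers and do not pick it up or tip it up; leave the other things where they stand, and leave the canister at rest in the cradle.

Things in the scene. Friction and masses are not known exactly. Their poses are not given: they have to be found in the camera images.
- canister: closed stainless steel canister, plain cylinder 56 mm in diameter, 180 mm long, 0.38 to 0.6 kg, polished, slippery (friction 0.3 to 0.5), rolls freely. It lies on the bench on the cradle's ramp side, 0.17 to 0.27 m from the V, within 0.12 rad of parallel to it and 28 to 45 mm further from the stop plate than home. Origin at its centre, 28 mm above the bench at the start; x along its axis; y and z turn as it rolls.
- canister_center (a point): the centre of the canister, the same point and axes as its body
- cradle_seat (a point): where the canister's centre lies when it rests in the V with its end against the stop plate: 36.3 mm above the bench, right over the V bottom (4 mm above the bench). The cradle is folded aluminium sheet, fixed to the bench. x along the V, away from the stop plate; y across the V, the way the canister is rolled in; z up. Pushing the canister along the V takes 1.5 to 3.5 N.
- ramp_crest (a point): middle of the crest between ramp and V, axes as cradle_seat, 20 mm before the V bottom, 15.5 mm above the bench. On its -y side the ramp falls straight to bench level over 80 mm; on its +y side the V falls at 30 degrees to the V bottom, then rises at 30 degrees to 23.6 mm above the bench, 54 mm past the crest. Ramp and V reach 80 mm either way along x.
- stop_plate (a point): point on the stop plate's face, on the line of the seated canister's axis, axes as cradle_seat. The plate closes the V's end nearer the robot: 8 mm thick, 62 mm wide, 55 mm high. The canister is pushed against it along -x, by its other end, which at home stands 180 mm from this face and 20 mm beyond the open end of the V.
- reagent_bottle: small amber reagent bottle with a black cap, 48 mm across, 85 mm tall, standing beside the lane, on the robot's side. Origin at the centre of its underside. To be left alone.
- sample_jar: clear jar with a white lid, 54 mm across, 60 mm tall, standing behind the cradle. Origin at the centre of its underside. To be left alone.
- beaker: white ceramic cup, 70 mm across, 80 mm tall, standing on the canister's side of the lane, beyond the canister. Origin at the centre of its underside. To be left alone.
- tube_rack: white test-tube rack with tubes, 64 x 180 x 102 mm, to the far left. Origin at the centre of its underside. To be left alone.
- wash_bottle: white wash bottle with a blue cap, 60 mm across, 150 mm tall, to the left. Origin at the centre of its underside. To be left alone.
- timer: grey bench timer, 60 x 70 x 20 mm, to the right near the robot. Origin at the centre of its underside. To be left alone.
There are look-alikes about, which are no part of the job. Leave any yellow look-alike of the canister alone.

How it is judged:
By the outcome, as a careful person would: the job done as asked, in the order asked, and still so for the second after the job is handed in, with the robot touching nothing.
It also fails if it takes over 58 s, if anything falls off the work surface, if the arm or the gripper's body presses on something with over 40 N, if the wrist force passes 120 N, or if a joint passes its speed limit or range.

## Working session

There is one attempt and no reset: what is moved stays moved. The work goes in short steps, Python scripts to look and compute and a tool call to move; the robot and the scene stay as the last step left them, time stands still between calls to the robot, and variables do not carry over. Pictures are saved under pics/ and viewed, at most 10 in all, crops included, and the job is handed in when it is done.

Besides the shell and the picture viewer there is one more tool, called by a JSON object that holds its "api" and its "payload", one argument or row to a line. step_arm: Moves the arm, as the interface text tells. Its arguments: {"type":"object","properties":{"commands":{"type":"array"},"grip_force":{"type":"number"}},"required":["commands"]}

```bash
mkdir -p pics; python3 - <<'E'
from station import arm
import cv2,numpy as np
for n in("scene","top"):
    cv2.imwrite(f"pics/{n}0.png",arm.get_image(n)[:,:,::-1]); c=arm.calibration(n); print(n,{k:(np.round(v,4).tolist() if k=="T" else v) for k,v in c.items()})
print(arm.get_obs())
E
```

```text
scene {'fx': 605.5838268419286, 'fy': 605.5838268419286, 'cx': 324.2470522735853, 'cy': 240.0836641095063, 'T': [[0.1947, -0.7749, 0.6013, 1.4388], [0.9808, 0.1448, -0.131, -0.2292], [0.0144, 0.6152, 0.7882, 1.2527], [0.0, 0.0, 0.0, 1.0]]}
top {'fx': 531.5184446592818, 'fy': 531.5184446592818, 'cx': 317.09058580687633, 'cy': 232.26023043398723, 'T': [[-0.0047, 0.9869, -0.1615, 0.3003], [-0.9997, -0.0005, 0.0262, -0.0169], [0.0258, 0.1615, 0.9865, 1.3045], [0.0, 0.0, 0.0, 1.0]]}
{'time_s': 0.1, 'joints': array([-0.96077557,  0.5017374 , -0.42679331,  1.55129746,  0.22085884,
        1.13829439, -0.2102956 ]), 'joint_vel': array([ 6.60649704e-04, -2.39520047e-03, -4.28540465e-05, -2.60803181e-03,
        5.76576699e-04,  9.68988806e-04,  7.92848203e-05]), 'effort': array([-1.01602889e-02, -5.67876256e+01, -5.83865449e+00, -2.79923916e+01,
       -6.92226668e-02,  2.40420137e-02,  6.78723808e-06]), 'position': array([0.22078939, 0.61067892, 0.20451129]), 'orientation': array([ 1.72515212e-01,  9.85006497e-01, -8.24606142e-04, -1.46782042e-04]), 'contact_force': array([ 0.2079147 ,  0.28557528, -0.39027911]), 'wrist_torque': array([-0.07324714, -0.04698626,  0.0092125 ]), 'grasp_force': 0.0, 'opening': 0.9991342902456416}
```

View pics/scene0.png

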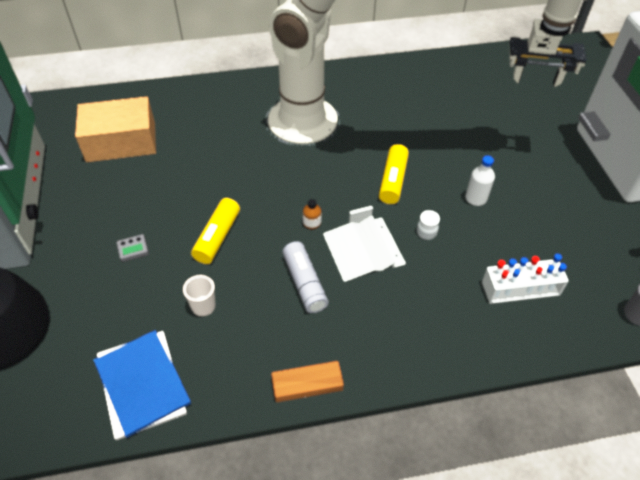

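View pics/top0.png

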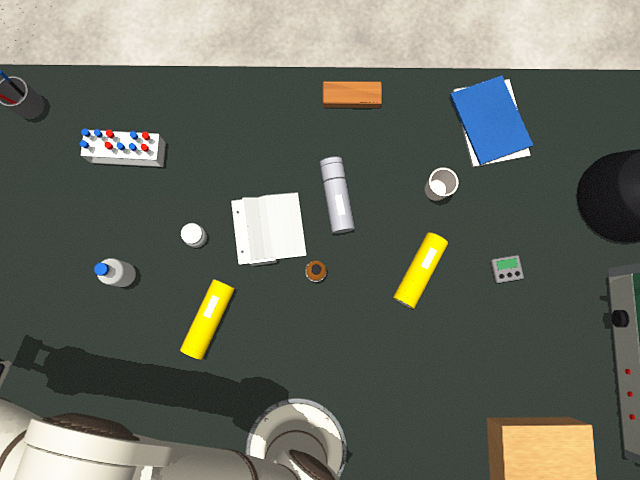

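Top view: candidates are the grey steel canister (337,195) and two yellow cylinders (208,320) and (421,270). The grey one is the only steel one and it lies on the ramp side, nearly parallel to the cradle (268,228). The bottle stands at (316,271). I'll confirm with a crop and measure.

```bash
cat > h.py <<'E'
from station import arm
import cv2,numpy as np
def ray(n,u,v):
    c=arm.calibration(n);T=np.array(c["T"])
    d=T[:3,:3]@np.array([(u-c["cx"])/c["fx"],-(v-c["cy"])/c["fy"],-1.]); return T[:3,3],d
def onz(n,u,v,z):
    o,d=ray(n,u,v); return o+d*(z-o[2])/d[2]
def proj(n,p):
    c=arm.calibration(n);T=np.array(c["T"]); q=T[:3,:3].T@(np.asarray(p)-T[:3,3])
    return c["fx"]*q[0]/-q[2]+c["cx"], c["fy"]*-q[1]/-q[2]+c["cy"]
E
python3 - <<'E'
from h import *
im=cv2.imread("pics/top0.png"); cr=im[140:290,170:370]; cv2.imwrite("pics/crop0.png",cv2.resize(cr,None,fx=4,fy=4,interpolation=cv2.INTER_CUBIC))
hsv=cv2.cvtColor(im,cv2.COLOR_BGR2HSV)
m=((hsv[...,2]>90)&(hsv[...,1]<70)).astype(np.uint8)
m[:130]=0
n,l,s,c=cv2.connectedComponentsWithStats(m)
for i in range(1,n):
    x,y,w,h,a=s[i]
    if a>800 and 180<c[i][0]<380 and 140<c[i][1]<290:
        cnt=cv2.findContours((l==i).astype(np.uint8),0,1)[0][0]
        r=cv2.minAreaRect(cnt); print(s[i],c[i],r)
        for p in cv2.boxPoints(r): print(p, onz("top",*p,0.0).round(4),onz("top",*p,.028).round(4))
E
```

```text
[ 320  156   35   76 1672] [336.33911483 193.51555024] ((336.17999267578125, 193.239990234375), (74.77410888671875, 22.986778259277344), 79.69515228271484)
[318.184 158.512] [ 0.704  -0.0552  0.    ] [ 0.6954 -0.0544  0.028 ]
[340.80002 154.4    ] [ 0.7151 -0.113   0.    ] [ 0.7062 -0.1109  0.028 ]
[354.176   227.96799] [ 0.5246 -0.1442  0.    ] [ 0.5198 -0.1414  0.028 ]
[331.55997 232.07999] [ 0.5142 -0.0876  0.    ] [ 0.5096 -0.086   0.028 ]
[ 231  192   76   74 4550] [267.89406593 227.97340659] ((268.32733154296875, 228.56072998046875), (68.94536590576172, 69.22337341308594), 83.1572265625)
[229.85493 198.45741] [0.5996 0.1665 0.    ] [0.5932 0.1626 0.028 ]
[298.5852 190.2098] [ 0.6211 -0.0054  0.    ] [ 0.6142 -0.0057  0.028 ]
[306.79974 258.66406] [ 0.4478 -0.0258  0.    ] [ 0.4446 -0.0256  0.028 ]
[238.06946 266.91168] [0.4278 0.1427 0.    ] [0.425  0.1393 0.028 ]
```

View pics/crop0.png

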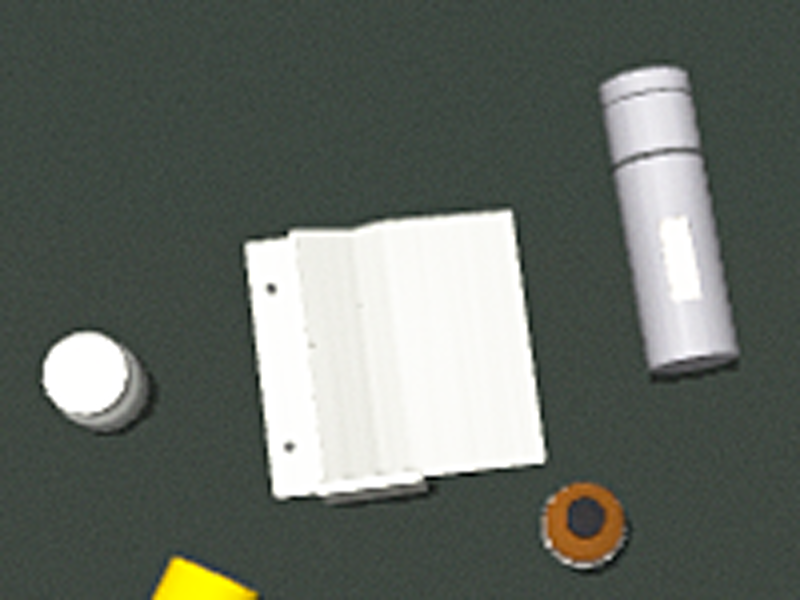

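The crop confirms it: the steel canister runs from crop (645,75) to (692,365). The ramp foot edge runs (512,210)-(545,463), the stop plate is at (375,488), the bottle at (583,520) and the jar at (85,375).

```bash
python3 - <<'E'
from h import *
px=lambda x,y:((x+.5)/4-.5+170,(y+.5)/4-.5+140)
T=lambda x,y,z:onz("top",*px(x,y),z)
a=T(512,210,0);b=T(545,463,0);print("foot",a,b,np.linalg.norm(a-b))
X=(a-b)/np.linalg.norm(a-b);Y=np.array([-X[1],X[0],0]);mid=(a+b)/2
seat=mid+.1*Y+.01*X;seat[2]=.0363
print("X",X,"Y",Y,"yaw",np.arctan2(X[1],X[0]),"seat",seat)
print("plate top face corners", [ ((T(x,y,.055)-seat)@X,(T(x,y,.055)-seat)@Y) for x,y in((325,485),(425,475))])
f=T(645,68,.05);n=T(695,372,.0);print("can ends",f,n,np.linalg.norm((f-n)[:2]))
L,R,L2,R2=T(622,180,.028),T(707,180,.028),T(642,320,.028),T(730,320,.028)
d=(L+R-L2-R2);d/=np.linalg.norm(d);print("can dir",d,"yaw rel",np.arctan2(d@Y,d@X), "width",np.linalg.norm(L-R))
c=(f+n)/2;c[2]=.028;m=(L+R+L2+R2)/4; c=m+d*((c-m)@d)
print("can",c,"rel seat",(c-seat)@X,(c-seat)@Y)
for nm,p in(("bottle",T(587,517,.085)),("jar",T(85,373,.06))):print(nm,p,(p-seat)@X,(p-seat)@Y)
bk=onz("top",441,182,.08);print("beaker",bk,(bk-seat)@X,(bk-seat)@Y)
for p in (seat,a,b,c,c+d*.09,c-d*.09,seat-.09*X): print("scene",np.round(proj("scene",p)),"top",np.round(proj("top",p)))
E
python3 - <<'E'
import cv2
im=cv2.imread("pics/scene0.png")[170:330,260:460];cv2.imwrite("pics/crop1.png",cv2.resize(im,None,fx=4,fy=4,interpolation=2)[:600])
E
```

```text
foot [ 0.61616901 -0.00299786  0.        ] [ 0.45598184 -0.02355167  0.        ] 0.16150043057534785
X [0.99186838 0.12726787 0.        ] Y [-0.12726787  0.99186838  0.        ] yaw 0.1276139564060746 seat [0.53326732 0.08718475 0.0363    ]
plate top face corners [(np.float64(-0.09346354202441318), np.float64(0.031183575069870094)), (np.float64(-0.09516970711432238), np.float64(-0.027799018606120898))]
can ends [ 0.69347123 -0.08487714  0.05      ] [ 0.51284659 -0.1170106   0.        ] 0.18346067811413813
can dir [0.99044929 0.13787753 0.        ] yaw rel 0.01070420126841102 width 0.0526199747369118
can [ 0.60317351 -0.10104876  0.028     ] rel seat 0.04538166310645618 -0.19559968372672729
bottle [ 0.41455967 -0.04722184  0.085     ] -0.13484800470753447 -0.11820597940800537
jar [0.50264601 0.24784459 0.06      ] -0.00992547586081886 0.16325051634392093
beaker [ 0.62212394 -0.34581834  0.08      ] 0.033026693398849984 -0.4407906703627233
scene [370. 240.] top [260. 222.]
scene [342. 280.] top [298. 192.]
scene [321. 232.] top [306. 255.]
scene [302. 276.] top [337. 195.]
scene [314. 305.] top [332. 160.]
scene [291. 248.] top [343. 230.]
scene [358. 215.] top [264. 259.]
```

View pics/crop1.png

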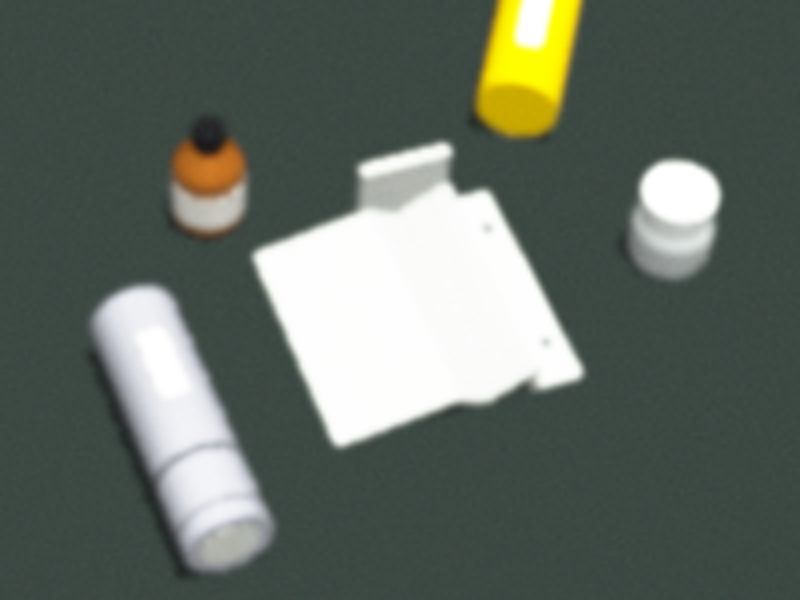

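Steel canister at (0.603,-0.101), 45 mm further from the stop than home, 196 mm before the V, and almost parallel to it. I plan to push with the open fingers aligned along the canister axis, giving two contacts. First I go above a point behind it.

{"api": "step_arm", "payload": {
  "commands": [0,0,-0.058,0.0815,-0.1627,0,1,0,0,-0.058,0.0815,-0.1627,0,1,0,0,-0.058,0.0815,-0.1627,0,1,0,0,-0.058,0.0815,-0.1627,0,1,0,0,-0.058,0.0815,-0.1627,0,1,0,0,-0.0585,0.0815,-0.1627,0,1,0,0,0,0.0815,-0.1627,0,1,0,0,0,0.0815,-0.1627,0,1]
}}

```text
time_s: 1.1
position: [0.4168, 0.2191, 0.2053]
orientation: [0.66, 0.751, -0.0, -0.0]
contact_force: [1.5, 0.2, -0.5]
opening: 0.999
grasp_force: 0.0
```

{"api": "step_arm", "payload": {
  "commands": [0,0,0,0.0815,-0.1627,0,1,0,0,0,0.0815,-0.1627,0,1,0,0,0,0.0815,-0.1627,0,1,0,0,0,0.0815,-0.1627,0,1,0,0,0,0.0815,-0.1627,0,1,0,0,0,0.0815,-0.1627,0,1,0,0,0,0.0815,-0.1627,0,1,0,0,0,0.0815,-0.1627,0,1]
}}

```text
time_s: 2.1
position: [0.6125, -0.1709, 0.205]
orientation: [0.66, 0.751, -0.0, -0.0]
contact_force: [1.8, 0.8, -0.6]
opening: 0.995
grasp_force: 0.0
```

{"api": "step_arm", "payload": {
  "commands": [0,0,0,0,0,-0.148,1,0,0,0,0,0,-0.148,1,0,0,0,0,0,-0.148,1,0,0,0,0,0,-0.148,1,0,0,0,0,0,0,1]
}}

```text
time_s: 2.72
position: [0.6079, -0.1684, 0.0236]
orientation: [0.66, 0.751, -0.002, -0.004]
contact_force: [0.4, 0.7, -0.7]
opening: 0.997
grasp_force: 0.0
```

```bash
python3 - <<'E'
from h import *
cv2.imwrite("pics/s1.png",cv2.resize(arm.get_image("scene")[170:330,220:420,::-1],None,fx=4,fy=4,interpolation=2)[:600])
E
```

```text
(no output)
```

View pics/s1.png

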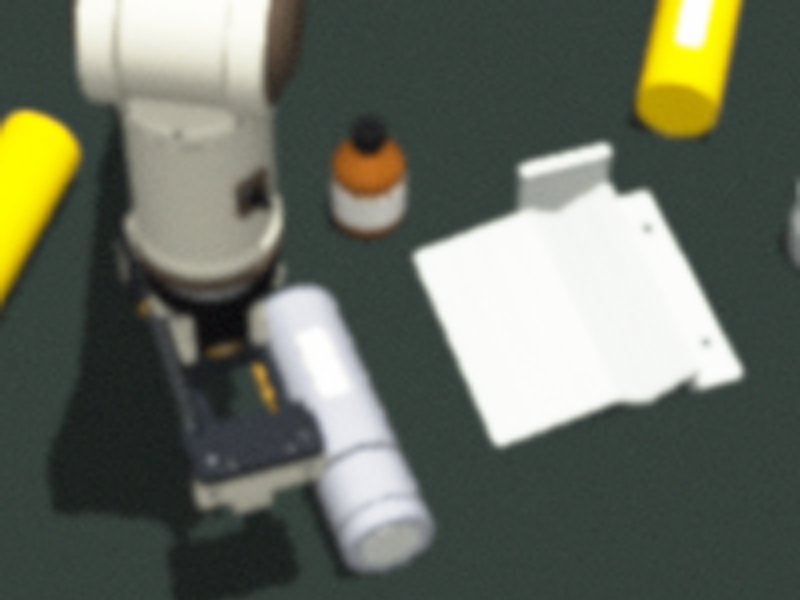

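The gripper stands behind the canister at crop (250,430), with a clear gap and parallel to it. I'll roll it slowly along the cradle's +y.

{"api": "step_arm", "payload": {
  "commands": [0,0,0,-0.003,0.0232,0,1,0,0,0,-0.003,0.0232,0,1,0,0,0,-0.003,0.0232,0,1,0,0,0,-0.003,0.0232,0,1,0,0,0,-0.003,0.0232,0,1,0,0,0,-0.003,0.0232,0,1,0,0,0,-0.003,0.0232,0,1,0,0,0,-0.003,0.0232,0,1]
}}

```text
time_s: 3.78
position: [0.6052, -0.1162, 0.0294]
orientation: [0.66, 0.751, -0.001, 0.001]
contact_force: [-3.4, -6.1, 15.3]
opening: 1.001
grasp_force: 8.1
```

{"api": "step_arm", "payload": {
  "commands": [0,0,0,-0.003,0.0232,0,1,0,0,0,-0.003,0.0232,0,1,0,0,0,-0.003,0.0232,0,1,0,0,0,-0.003,0.0232,0,1,0,0,0,-0.003,0.0232,0,1,0,0,0,-0.003,0.0232,0,1,0,0,0,-0.003,0.0232,0,1,0,0,0,-0.003,0.0232,0,1]
}}

```text
time_s: 4.78
position: [0.5966, -0.0618, 0.0341]
orientation: [0.66, 0.751, -0.001, 0.0]
contact_force: [-22.4, -5.2, 52.0]
opening: 0.997
grasp_force: 26.1
```

```bash
python3 - <<'E'
from h import *
cv2.imwrite("pics/s2.png",cv2.resize(arm.get_image("scene")[170:320,220:420,::-1],None,fx=4,fy=4,interpolation=2)[:600])
E
```

```text
(no output)
```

View pics/s2.png

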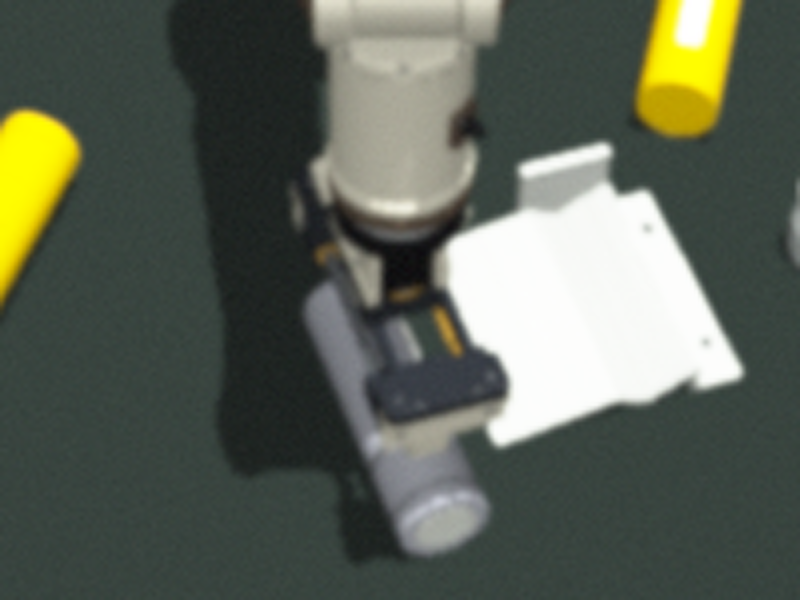

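The picture shows the fingers at crop (430,400), riding up on the canister (far end (443,525)). There is 52 N upward on the tool, so the open tips contacted above mid-height. I'll lift off and look again.

{"api": "step_arm", "payload": {
  "commands": [0,0,0,0,0,0.1,1,0,0,0,0,0,0.2,1,0,0,0,0.05,-0.2,0.2,1,0,0,0,0.05,-0.2,0,1,0,0,0,0,-0.2,0,1,0,0,0,0,-0.1,0,1]
}}

```text
time_s: 5.58
position: [0.6224, -0.2568, 0.1614]
orientation: [0.662, 0.75, -0.001, 0.001]
contact_force: [-0.3, -0.2, -0.5]
opening: 1.0
grasp_force: 0.0
```

```bash
python3 - <<'E'
from h import *
a=arm.get_image("scene")[170:320,220:420,::-1];b=arm.get_image("top")[140:290,250:450,::-1]
f=lambda i:cv2.resize(i,None,fx=3,fy=3,interpolation=2)
cv2.imwrite("pics/s3.png",np.hstack([f(a)[:,:400+0] if 0 else cv2.resize(a,(400,300)),cv2.resize(b,(400,300))]))
o=arm.get_obs();print(o["position"],o["contact_force"])
E
```

```text
[ 0.62174732 -0.25807988  0.16113803] [-0.20241936 -0.66101385 -0.01067443]
```

View pics/s3.png

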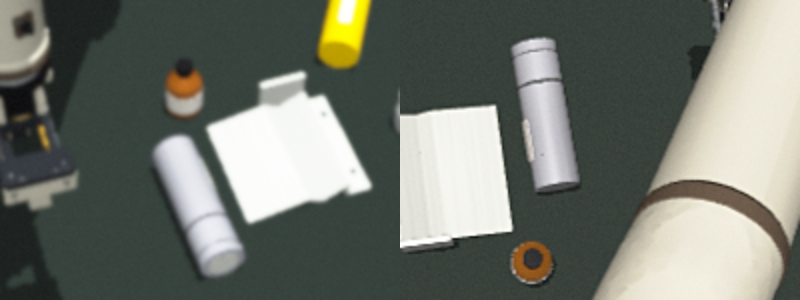

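The canister is free again, at right crop (545,115) = top px (322,197), standing before the ramp. Measuring.

```bash
cat >> h.py <<'E'
X=np.array([.99187,.12727,0]);Y=np.array([-.12727,.99187,0]);S=np.array([.5333,.0872,.0363])
def rel(p): d=np.asarray(p)-S; return (d@X).round(4),(d@Y).round(4)
E
python3 - <<'E'
from h import *
px=lambda x,y:((x+.5)/2-.5+250-200,(y+.5)/2-.5+140)
T=lambda x,y,z:onz("top",*px(x,y),z)
f=T(533,40,.05);n=T(558,189,0);L,R,L2,R2=T(516,70,.028),T(559,70,.028),T(531,165,.028),T(575,165,.028)
d=L+R-L2-R2;d/=np.linalg.norm(d);m=(L+R+L2+R2)/4;c=(f+n)/2;c[2]=.028;c=m+d*((c-m)@d)
print("can",c,rel(c),"yaw",np.arctan2(d@Y,d@X),"w",np.linalg.norm(L-R),"len",np.linalg.norm((f-n)[:2]))
print("tcp",rel(arm.get_obs()["position"]))
c=S-.265*Y;print(rel(c))
E
```

```text
can [ 0.59692461 -0.06365463  0.028     ] (np.float64(0.0439), np.float64(-0.1577)) yaw 0.02438331733148942 w 0.053312320552688475 len 0.1794404409389188
tcp (np.float64(0.0438), np.float64(-0.3537))
(np.float64(0.0), np.float64(-0.265))
```

The tips rode on top of the canister, so open tips sit well above the TCP (about 20 mm), as the fingers swing. I'll come down behind the canister and feel for the bench.

{"api": "step_arm", "payload": {
  "commands": [0,0,0,-0.0242,0.188,0,1,0,0,0,-0.0242,0.188,0,1,0,0,0,0,0,-0.146,1,0,0,0,0,0,-0.146,1,0,0,0,0,0,-0.146,1,0,0,0,0,0,-0.02,1,0,0,0,0,0,-0.02,1,0,0,0,0,0,0,1]
}}

```text
time_s: 6.68
position: [0.6102, -0.1389, 0.0193]
orientation: [0.66, 0.751, 0.001, 0.001]
contact_force: [-0.6, 0.5, -0.1]
opening: 1.001
grasp_force: 0.0
```

{"api": "step_arm", "payload": {
  "commands": [0,0,0,0,0,-0.02,1,0,0,0,0,0,-0.02,1,0,0,0,0,0,0,1]
}}

```text
time_s: 7.05
position: [0.6086, -0.1389, 0.0055]
orientation: [0.66, 0.751, -0.0, -0.0]
contact_force: [0.7, 0.4, -0.1]
opening: 0.999
grasp_force: 0.0
```

{"api": "step_arm", "payload": {
  "commands": [0,0,0,0,0,-0.017,1,0,0,0,-0.003,0.0232,0,1,0,0,0,-0.003,0.0232,0,1,0,0,0,-0.003,0.0232,0,1,0,0,0,-0.003,0.0232,0,1,0,0,0,-0.003,0.0232,0,1,0,0,0,-0.003,0.0232,0,1]
}}

```text
time_s: 7.92
position: [0.6037, -0.097, 0.001]
orientation: [0.66, 0.751, -0.0, 0.0]
contact_force: [-0.4, -0.7, -0.1]
opening: 1.001
grasp_force: 0.2
```

{"api": "step_arm", "payload": {
  "commands": [0,0,0,-0.003,0.0232,0,1,0,0,0,-0.003,0.0232,0,1,0,0,0,-0.003,0.0232,0,1]
}}

```text
time_s: 8.3
position: [0.6008, -0.0758, 0.0008]
orientation: [0.66, 0.751, 0.0, -0.0]
contact_force: [-0.1, -0.7, 0.1]
opening: 1.0
grasp_force: 0.1
```

Clean light contact. On up the ramp, rising with it.

{"api": "step_arm", "payload": {
  "commands": [0,0,0,-0.003,0.0232,0,1,0,0,0,-0.003,0.0232,0,1,0,0,0,-0.003,0.0232,0,1,0,0,0,-0.003,0.0232,0,1,0,0,0,-0.003,0.0232,0.004,1,0,0,0,-0.003,0.0232,0.004,1,0,0,0,-0.003,0.0232,0.004,1,0,0,0,-0.003,0.0232,0.004,1]
}}

```text
time_s: 9.3
position: [0.594, -0.0207, 0.006]
orientation: [0.66, 0.751, 0.0, 0.0]
contact_force: [0.9, -4.8, 2.9]
opening: 0.997
grasp_force: 2.1
```

{"api": "step_arm", "payload": {
  "commands": [0,0,0,-0.003,0.0232,0.004,1,0,0,0,-0.003,0.0232,0.004,1,0,0,0,-0.003,0.0232,0.004,1,0,0,0,-0.003,0.0232,0.004,1]
}}

```text
time_s: 9.8
position: [0.59, 0.0076, 0.0105]
orientation: [0.66, 0.751, -0.0, -0.0]
contact_force: [0.5, -4.1, 2.8]
opening: 0.999
grasp_force: 2.1
```

```bash
python3 - <<'E'
from h import *
a=arm.get_image("scene")[170:320,220:420,::-1];b=arm.get_image("top")[140:290,200:400,::-1]
cv2.imwrite("pics/s4.png",np.hstack([cv2.resize(a,(400,300)),cv2.resize(b,(400,300))]))
print(rel(arm.get_obs()["position"]))
E
```

```text
(np.float64(0.0461), np.float64(-0.084))
```

View pics/s4.png

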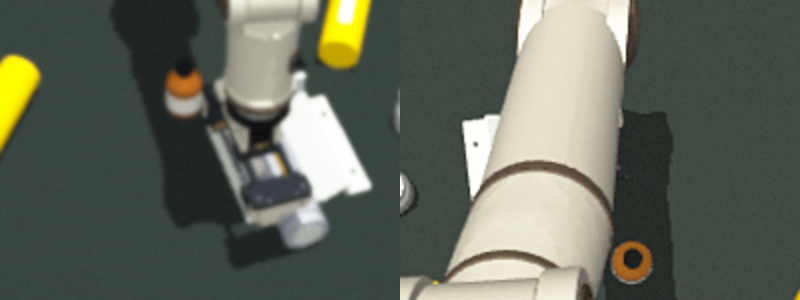

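The canister (far end left crop (303,225)) climbs in front of the fingers, and the bottle is untouched. Next, over the crest, gently.

{"api": "step_arm", "payload": {
  "commands": [0,0,0,-0.0026,0.02,0.004,1,0,0,0,-0.0026,0.02,0.004,1,0,0,0,-0.0026,0.02,0.004,1,0,0,0,-0.0017,0.0132,0.003,1]
}}

```text
time_s: 10.4
position: [0.5871, 0.0299, 0.015]
orientation: [0.66, 0.751, 0.0, -0.0]
contact_force: [0.7, -3.4, 2.8]
opening: 1.004
grasp_force: 2.0
```

{"api": "step_arm", "payload": {
  "commands": [0,0,0,-0.0017,0.0132,0.002,1,0,0,0,-0.0017,0.0132,0.002,1,0,0,0,-0.0017,0.0132,0,1,0,0,0,0,0,0,1]
}}

```text
time_s: 10.9
position: [0.5853, 0.0424, 0.0159]
orientation: [0.659, 0.752, 0.0, -0.001]
contact_force: [-0.3, -0.6, -0.2]
opening: 0.998
grasp_force: 0.0
```

The force is gone: the canister has dropped into the V. Retreat, go up, shut the fingers and move beyond its far end.

{"api": "step_arm", "payload": {
  "commands": [0,0,0,0.008,-0.06,0.02,1,0,0,0,0.008,-0.06,0.05,1,0,0,0,0,0,0.18,1,0,0,0,0,0,0.18,0,0,0,0,0.12,0,0.1,-1,0,0,0,0.13,0.1,0,-1,0,0,0,0.13,0.1,0,-1,0,0,0,0.08,0.1,0,-1]
}}

```text
time_s: 11.9
position: [0.7308, 0.0927, 0.1768]
orientation: [0.661, 0.75, 0.0, 0.001]
contact_force: [-0.6, -0.3, 0.5]
opening: 0.505
grasp_force: 0.0
```

```bash
python3 - <<'E'
from h import *
a=arm.get_image("scene")[170:320,260:460,::-1];b=arm.get_image("top")[130:280,190:390,::-1]
cv2.imwrite("pics/s5.png",np.hstack([cv2.resize(a,(400,300)),cv2.resize(b,(400,300))]))
o=arm.get_obs();print(rel(o["position"]),o["position"],o["opening"])
for x in(.135,.09,-.045): print(x,proj("scene",S+x*X),proj("top",S+x*X))
E
```

```text
(np.float64(0.1972), np.float64(-0.0139)) [0.73063129 0.09852826 0.1756821 ] 0.4183592221248701
0.135 (np.float64(390.0284356346972), np.float64(282.25495940160636)) (np.float64(253.81065038473724), np.float64(168.3505571146847))
0.09 (np.float64(383.07335459717916), np.float64(267.8208175406232)) (np.float64(255.89303254919614), np.float64(186.00948080779244))
-0.045 (np.float64(363.5942092244727), np.float64(227.39501284853347)) (np.float64(262.2780618607082), np.float64(240.15551956794738))
```

View pics/s5.png

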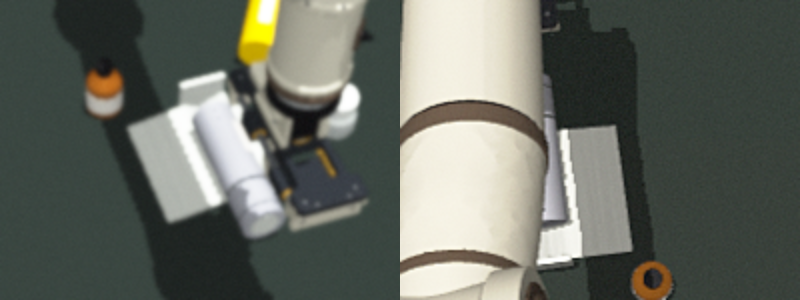

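The canister lies in the V, far end at left crop (265,222) = scene (392,281), as predicted for +45 mm. It's still clear of the stop plate (205,88). Shut and descend beyond its end.

{"api": "step_arm", "payload": {
  "commands": [0,0,0,-0.006,0.046,0,-1,0,0,0,0,0,0,-1,0,0,0,0,0,0,-1,0,0,0,0,0,0,-1,0,0,0,0,0,-0.17,-1,0,0,0,0,0,-0.17,-1,0,0,0,0,0,-0.16,-1,0,0,0,0,0,0,-1]
}}

```text
time_s: 13.0
position: [0.7222, 0.1076, 0.0201]
orientation: [0.66, 0.751, -0.004, -0.003]
contact_force: [-0.1, -0.0, 0.2]
opening: 0.007
grasp_force: 0.0
```

```bash
python3 - <<'E'
from h import *
o=arm.get_obs();print(rel(o["position"]),o["position"],o["opening"],o["contact_force"])
E
```

```text
(np.float64(0.19), np.float64(-0.0038)) [0.72220792 0.10758861 0.02012428] 0.007074888935204416 [-0.14114312 -0.00580392  0.16964645]
```

{"api": "step_arm", "payload": {
  "commands": [0,0,0,-0.025,0.009,0.013,-1,0,0,0,-0.023,-0.003,0,-1,0,0,0,-0.023,-0.003,0,-1,0,0,0,-0.023,-0.003,0,-1,0,0,0,-0.023,-0.003,0,-1,0,0,0,-0.023,-0.003,0,-1]
}}

```text
time_s: 13.75
position: [0.6842, 0.1069, 0.0291]
orientation: [0.66, 0.751, -0.0, -0.0]
contact_force: [-0.5, 0.5, -0.6]
opening: 0.004
grasp_force: 0.0
```

{"api": "step_arm", "payload": {
  "commands": [0,0,0,-0.023,-0.003,0,-1,0,0,0,-0.023,-0.003,0,-1,0,0,0,-0.016,-0.002,0,-1,0,0,0,-0.016,-0.002,0,-1]
}}

```text
time_s: 14.25
position: [0.6614, 0.104, 0.0291]
orientation: [0.66, 0.751, 0.0, 0.0]
contact_force: [2.4, -0.4, -0.8]
opening: 0.008
grasp_force: 1.2
```

Contact at 2.4 N. Continuing in smaller steps until the force jumps at the stop.

{"api": "step_arm", "payload": {
  "commands": [0,0,0,-0.013,-0.0017,0,-1,0,0,0,-0.013,-0.0017,0,-1,0,0,0,-0.013,-0.0017,0,-1,0,0,0,-0.01,-0.0013,0,-1]
}}

```text
time_s: 14.75
position: [0.6465, 0.1021, 0.0291]
orientation: [0.66, 0.751, 0.0, 0.0]
contact_force: [2.8, 0.6, 0.3]
opening: 0.003
grasp_force: 1.2
```

{"api": "step_arm", "payload": {
  "commands": [0,0,0,-0.007,-0.001,0,-1,0,0,0,-0.007,-0.001,0,-1]
}}

```text
time_s: 15.0
position: [0.6425, 0.1015, 0.0291]
orientation: [0.66, 0.751, 0.0, 0.0]
contact_force: [2.4, 0.2, -0.8]
opening: 0.006
grasp_force: 1.3
```

{"api": "step_arm", "payload": {
  "commands": [0,0,0,-0.007,-0.001,0,-1,0,0,0,-0.007,-0.001,0,-1]
}}

```text
time_s: 15.25
position: [0.6383, 0.1009, 0.0291]
orientation: [0.66, 0.751, 0.0, 0.0]
contact_force: [2.8, 0.5, -0.5]
opening: 0.008
grasp_force: 1.9
```

{"api": "step_arm", "payload": {
  "commands": [0,0,0,-0.007,-0.001,0,-1,0,0,0,-0.007,-0.001,0,-1]
}}

```text
time_s: 15.5
position: [0.6379, 0.1009, 0.0303]
orientation: [0.66, 0.751, 0.003, 0.003]
contact_force: [11.6, 1.9, -2.0]
opening: 0.006
grasp_force: 5.6
```

{"api": "step_arm", "payload": {
  "commands": [0,0,0,-0.007,-0.001,0,-1]
}}

```text
time_s: 15.62
position: [0.6378, 0.1009, 0.0311]
orientation: [0.66, 0.751, 0.004, 0.004]
contact_force: [14.3, 2.0, -1.5]
opening: 0.008
grasp_force: 7.1
```

{"api": "step_arm", "payload": {
  "commands": [0,0,0,-0.005,-0.0007,0,-1]
}}

```text
time_s: 15.75
position: [0.6378, 0.1008, 0.0318]
orientation: [0.66, 0.751, 0.005, 0.005]
contact_force: [16.0, 1.9, -0.9]
opening: 0.003
grasp_force: 7.9
```

The force jumped to 16 N and the motion stopped: it's against the plate. I'll back off straight, then up, and check.

{"api": "step_arm", "payload": {
  "commands": [0,0,0,0.02,0.0026,0,-1,0,0,0,0.05,0.006,0,-1,0,0,0,0.12,0.015,0,-1,0,0,0,0.12,0.015,0,-1,0,0,0,0,0,0.18,-1,0,0,0,0,0,0.18,-1,0,0,0,0,0.2,0.18,-1,0,0,0,0,0.2,0,-1]
}}

```text
time_s: 16.75
position: [0.7261, 0.2161, 0.1843]
orientation: [0.662, 0.75, 0.002, 0.002]
contact_force: [0.7, -0.2, -1.1]
opening: 0.004
grasp_force: 0.0
```

{"api": "step_arm", "payload": {
  "commands": [0,0,0,-0.05,0.2,0,-1,0,0,0,-0.05,0.2,0,-1,0,0,0,-0.05,0.2,0,-1,0,0,0,-0.05,0.2,0,-1,0,0,0,0,0,0,-1,0,0,0,0,0,0,-1]
}}

```text
time_s: 17.5
position: [0.6623, 0.4572, 0.1776]
orientation: [0.66, 0.752, -0.002, 0.0]
contact_force: [1.3, -0.8, 0.4]
opening: 0.004
grasp_force: 0.0
```

```bash
python3 - <<'E'
from h import *
a=arm.get_image("scene")[170:320,260:460,::-1];b=arm.get_image("top")[130:280,190:390,::-1]
cv2.imwrite("pics/s6.png",np.hstack([cv2.resize(a,(400,300),interpolation=2),cv2.resize(b,(400,300),interpolation=2)]))
for x in(.09,-.09):
  s=proj("scene",S+x*X);t=proj("top",S+x*X);print(x,"crop",(s[0]-260)*2,(s[1]-170)*2,(t[0]-190)*2+400,(t[1]-130)*2)
E
```

```text
0.09 crop 246.14670919435832 195.64163508124636 531.7860650983923 112.01896161558489
-0.09 crop 195.05090709100796 89.60059083143352 548.9072819263722 257.2095354971136
```

View pics/s6.png

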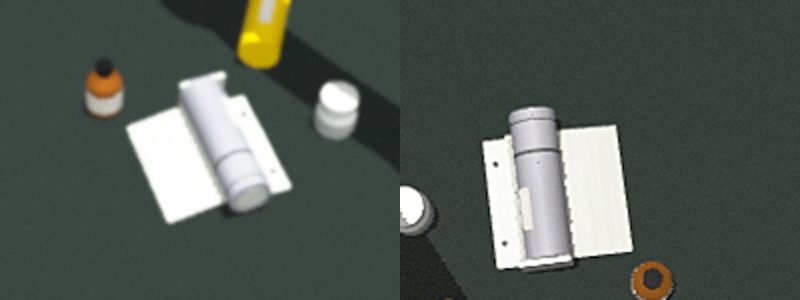

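The canister lies in the V with its near end at the stop plate (left crop (200,85), right crop (548,260)). Its far end is at (248,193), as predicted for home. The bottle and jar haven't moved.

```bash
python3 -c "
from station import arm
print(arm.finish_job())"
```

```text
the job is handed in; nothing more can be done
None
```

The canister rests in the V with its end against the stop plate, and the job was handed in at about 17.7 s. On the first roll the open fingers rode up onto the canister, pressing with about 52 N, so I lifted off and redid the push lower. The bottle and jar stand where they were, and the arm went near nothing else but the canister.

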